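Tip a brick of cheese onto the portioning board and push it up to the stop

TASK

On the portioning board, tip over the tall brick of cheese with a push near its top, towards the steel stop, so that it lands flat on its broad side inside the outline drawn on the board. Then push the lying brick along until its end rests squarely against the stop. Only push with the fingers: do not grip or lift the brick, and leave everything else where it stands.

Things in the scene. Friction and masses are not known exactly. Their poses are not given: they have to be found in the camera images.
- board: Fixed wooden board, 360 x 280 x 18 mm, lying on the work surface. Origin at the centre of its underside; x runs along it towards the stop, z up. A flat dark outline is drawn on top: near cross line at x = -75 mm, side lines at y = -60 and +60 mm, running from there to the stop, which closes the far end. Other cheeses and a jar, up to 80 mm high, stand outside it at |y| above 75 mm.
- stop (a point): Middle of the stop's face that looks back along -x of the board; at board x = +115 mm, y = 0, 31 mm above the work surface. The stop is a fixed steel bar across the board, 130 mm long (board y), 14 mm thick, 26 mm high above the board's top.
- brick: Tall loose brick of pale firm cheese, about 0.36 kg, 40 (x) x 70 (y) x 120 (z) mm. Starts upright astride the outline's near line, leading broad face 10 to 28 mm inside. Origin: centre of its foot; z up its height; x across its thickness, towards the stop within 0.12 rad. Pushed high it pivots on its leading foot edge and falls once past 0.32 rad. Lies 40 mm high, foot end away from the stop.
- brick_top (a point): Centre of the tall brick's 40 x 70 mm top face, 120 mm along its z from its origin. It is the end that meets the stop after the fall. Sliding the lying brick along the board takes about 2 to 6 N; more means it is against the stop.
- short_brick: Bystander: short pale brick standing upright, 40 x 45 x 75 mm high; origin at the centre of its underside. It stands on the board beside the outline, on either side. Leave alone.
- ash_wheel: Bystander: small ash-grey cheese wheel, 54 mm across and 40 mm high, flat on the board beside the outline, on either side; origin at the centre of its underside. Leave alone.
- brine_jar: Bystander: closed jar, 48 mm across and 75 mm high, upright on the board near the corner at board x about -130, y about -110 mm; origin at the centre of its underside. Leave alone.
- wheel_a: Bystander: pale cheese wheel, 110 mm across, 36 mm high, flat on the table to the robot's right; origin at the centre of its underside. Leave alone.
- wheel_b: Bystander: ivory cheese wheel, 100 mm across, 34 mm high, flat on the table to the robot's right; origin as above. Leave alone.
- wheel_c: Bystander: ash-grey cheese wheel, 90 mm across, 40 mm high, flat on the table to the robot's right; origin as above. Leave alone.
- rind_brush: Bystander: brush lying on the table to the robot's left. Leave alone.
There are look-alikes about, which are no part of the job. Leave any blue or red look-alike of the brick alone.

How it is judged:
By the outcome, as a careful person would: the job done as asked, in the order asked, and still so for the second after the job is handed in, with the robot touching nothing.
It also fails if it takes over 42 s, if anything falls off the work surface, if the arm or the gripper's body presses on something with over 40 N, if the wrist force passes 120 N, or if a joint passes its speed limit or range.

ROBOT

A 7-joint arm with a two-finger parallel gripper is mounted at the origin on the work surface. World frame = base frame: x ahead of the robot, y to its left, z up, the work surface at z = 0. Lengths are in m, angles in degrees, forces in N, time in s.
With the tool pointing down it reaches from about 0.425 to 0.875 m from the base axis. Payload 4.7 kg.
Tool frame: the origin (TCP) lies between the finger pads; the fingertips stand env.finger_overhang ahead of it and the grasp point (between the pads) lies 5 mm behind it (env.finger_overhang is the distance from the TCP to the fingertips, in m); z points along the fingers, y is the line along which they close (so a half turn about z gives the same grasp; the last joint's range is limited). The gripper opens to 87 mm and grips with 3 to 60 N. Pads are 19 mm wide; open, the fingers measure 117 mm over their backs; the gripper's body (75 mm by 190 mm) begins 51 mm behind the grasp point.
Start: joints at [74.146, 18.392, -4.016, 83.108, 1.295, 78.541, -3.26], TCP at [0.186, -0.623, 0.237] pointing down, gripper open.
Joint ranges: [-163.93, 163.93], [-17.29, 119.83], [-79.2, 71.16], [3.27, 140.29], [-89.18, 269.18], [5.43, 117.66], [-154.24, 154.24]. Speed limits (degrees/s): [147.25, 147.25, 180, 180, 180, 180, 180].

INTERFACE

Orientations are given as [roll, pitch, yaw] about the fixed x, y, z axes, in that order (R = Rz(yaw) Ry(pitch) Rx(roll)).
In Python, from cell import telemetry, eyes, env, models gives the robot as it stands. The module is installed in compiled form; this text tells all that it offers.
- The arm moves only by the tool drive_tool, never from a script. Its arguments are lists of equal length, an entry for each row: "angular": the turn, a rotation vector about the tool's x, y, z in rad, a list of three; "delta_pos": the shift along the tool's x, y, z in cm, a list of three; "gripper": the finger opening in cm, from 0 to 8.7. A call has 1 to 20 rows; each row shifts and turns the commanded pose from where the row before left it, along the tool's axes as they then stand; what a row does not reach is not made up. A row lasts 1/10 s, in which the tool goes at most 50 mm and 8.59 degrees, less where a joint would pass 70% of its speed; a pose out of reach is approached as far as the arm can. A call with a gripper value outside its range is refused whole. The fingers move at their own pace and stop on an object; "squeeze" is the grip in N (left out, the last holds). Time passes only in rows, so rows that do not move let the fingers close. It gives the time, the measured TCP pose, the force, the opening and the grip force at its end, in the units of the state.
- telemetry.get_obs(): the state, without advancing time (a new reading comes with each control period).
- eyes.read_camera(name): name is "scene" or "top" or "wrist"; returns a dict with "pixels" (420x560x3 uint8, red, green, blue), "mtx" (3x3 intrinsics, pixels), "origin" and "orientation" of the camera in the world. Camera axes: x right, y down, z forward; pixel columns grow to the right and rows downward; lengths in m; the calibration is good to about 2 mm. A picture is of the moment at which its call begins. There is no depth.
- env.sign_off(): hands the job in; it is judged then, once.
Trained networks look in a picture, given as the dict that the camera call returned (one of the last four; its "shot" number tells which), for a name from the list of things; names that differ only in an ending like _2 or _b are one class to them, and where a whole thing is asked for, a point or a joint stands for the part that bears it (a point fixed in the world has none). Each returns a list of dicts, best first, with "p" (0 to 1); they miss things now and then, are a little off and sometimes report something else, mostly with a low value. They report only what shows in the picture. A call takes as long as a camera call. They do not tell look-alikes from the thing itself.
- models.search_frame(picture, target): "centre" ([column, row] in pixels, amid what is visible of it).
- models.cut_out(picture, target): "pixels" (420x560 bool, what is visible of it) and "centre" ([column, row] in pixels, amid what is visible of it).
The state is a dict: "time_s": time; "qpos": joint angles; "joint_velocities": joint speeds; "effort": joint torques, N m; "tool_pos": TCP position; "tool_rot": TCP orientation; "force": force on the tool from outside, world axes, zero at the start; "wrist_torque": the same for the moment, N m; "grip_width": finger opening in m; "grasp_force": force on a finger pad.
Only numpy, scipy, OpenCV 4.12 (cv2) and the standard library are available. Lean on these libraries where they do the work, as an engineer would, in place of code of your own. Each camera call takes 0.05 s, during which the arm holds its last target. There are 200 camera calls.

## Working session

There is one attempt and no reset: what is moved stays moved. The work goes in short steps, Python scripts to look and compute and a tool call to move; the robot and the scene stay as the last step left them, time stands still between calls to the robot, and variables do not carry over. Pictures are saved under pics/ and viewed, at most 10 in all, crops included, and the job is handed in when it is done.

Besides the shell and the picture viewer there is one more tool, called after ">>>" by a JSON object that holds its "name" and its "arguments". drive_tool: Moves the arm, as the interface text tells. Its arguments: {"type":"object","properties":{"angular":{"type":"array","items":{"type":"array","items":{"type":"number"}}},"delta_pos":{"type":"array","items":{"type":"array","items":{"type":"number"}}},"gripper":{"type":"array","items":{"type":"number"}},"squeeze":{"type":"number"}},"required":["angular","delta_pos","gripper"]}

```bash
mkdir -p pics
cat > h.py <<'E'
import numpy as np, cv2
from cell import telemetry, eyes, env, models
from scipy.spatial.transform import Rotation as R
def cam(n,save=None):
    p=eyes.read_camera(n)
    if save: cv2.imwrite('pics/'+save,p['pixels'][:,:,::-1])
    return p
def rot(o):
    o=np.array(o,float)
    if o.shape==(3,3): return o
    if o.shape==(4,): raise ValueError(o)
    return R.from_euler('xyz',o,degrees=True).as_matrix()
def ray(p,uv,z):
    d=rot(p['orientation'])@np.linalg.inv(p['mtx'])@np.array([uv[0],uv[1],1.])
    o=np.array(p['origin']); return o+d*(z-o[2])/d[2]
def proj(p,X):
    c=rot(p['orientation']).T@(np.array(X)-p['origin']); c=p['mtx']@c; return c[:2]/c[2]
E
python3 - <<'E'
from h import *
a=cam('scene','s.png');b=cam('top','t.png')
for p in(a,b):
    print(p['origin'],p['orientation'],p['mtx'].tolist())
    for n in['brick','board','short_brick','ash_wheel','brine_jar']:
        print(n,[(np.round(d['centre']),round(d['p'],2)) for d in models.search_frame(p,n)][:4])
print(env.finger_overhang,telemetry.get_obs())
cv2.imwrite('pics/both.png',cv2.resize(np.vstack([a['pixels'],b['pixels']])[:,:,::-1],None,fx=.71,fy=.71))
E
```

```text
[1.34071483 0.40909047 1.20430647] [-139.75136463    0.81249818  118.30910457] [[464.5370954694232, 0.0, 276.4528386716564], [0.0, 464.5370954694232, 203.46772839248385], [0.0, 0.0, 1.0]]
brick [(array([253., 212.]), 0.88), (array([269., 155.]), 0.84), (array([213., 179.]), 0.74), (array([369., 273.]), 0.56)]
board [(array([282., 237.]), 0.58)]
short_brick [(array([258., 250.]), 0.74)]
ash_wheel [(array([292., 204.]), 0.68)]
brine_jar [(array([221., 226.]), 0.87)]
[ 0.36011809 -0.03789165  1.1248526 ] [-169.70742558    1.11619038  -91.42918736] [[403.1474543544903, 0.0, 285.4466635857326], [0.0, 403.1474543544903, 207.99421081339273], [0.0, 0.0, 1.0]]
brick [(array([320., 200.]), 0.9), (array([356., 294.]), 0.84), (array([169., 199.]), 0.82), (array([394., 224.]), 0.81)]
board [(array([291., 213.]), 0.57)]
short_brick [(array([443., 231.]), 0.67), (array([337., 170.]), 0.58), (array([286., 166.]), 0.55)]
ash_wheel [(array([285., 244.]), 0.57)]
brine_jar [(array([338., 170.]), 0.66)]
0.014 {'time_s': 0.6, 'qpos': array([74.1470908 , 18.39024226, -4.0152835 , 83.10548083,  1.29652208,
       78.54085764, -3.26047831]), 'joint_velocities': array([-0.01059188, -0.05579676, -0.02156538, -0.03604835,  0.01862462,
        0.0319694 , -0.07907958]), 'effort': array([ 3.50447754e-04, -4.90800440e+01, -4.02598763e-01, -3.12613964e+01,
       -6.36356114e-02,  3.37732653e-02,  5.20982076e-05]), 'tool_pos': array([ 0.1863245 , -0.62276143,  0.23662367]), 'tool_rot': array([1.79991370e+02, 4.38985564e-03, 1.66607084e+01]), 'force': array([ 0.11228183, -0.72888417, -0.13080578]), 'wrist_torque': array([-0.01267921,  0.02931859, -0.03413417]), 'grasp_force': 0.0, 'grip_width': 0.08680182265021635}
```

View pics/s.png

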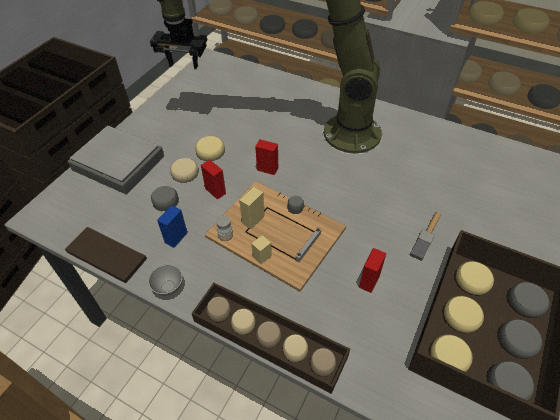

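View pics/t.png

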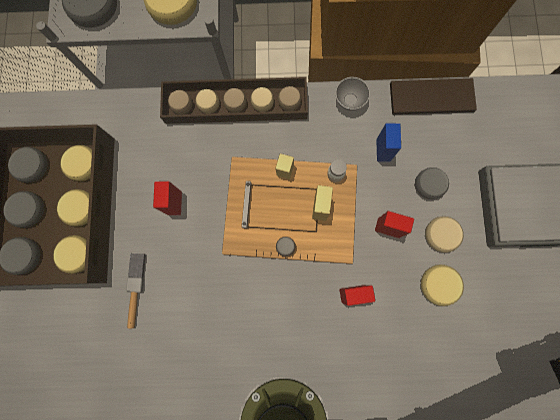

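Pale brick candidates are top (321,202) / scene (253,208), tall and astride the near line, and top (285,166) / scene (261,249), short and beside the outline. The look-alikes are red at top (167,198), (395,224), (357,295) and blue at (389,142). I choose the pale tall one at top (321,202). The stop is at top (247,205), so the push goes left in that image, about world +y.

```bash
cat > m.py <<'E'
from h import *
from scipy.optimize import least_squares
a=cam('scene');b=cam('top')
hsv=cv2.cvtColor(b['pixels'],cv2.COLOR_RGB2HSV)
wood=cv2.inRange(hsv,(8,70,90),(28,255,255)); wood[:145]=0;wood[275:]=0;wood[:,:212]=0;wood[:,365:]=0
wood=cv2.morphologyEx(wood,cv2.MORPH_OPEN,np.ones((3,3)))
q=cv2.convexHull(cv2.findNonZero(wood))
pts=np.array([ray(b,u,.018)[:2] for u in q[:,0]],np.float32)
r=cv2.minAreaRect(pts*1000);print('board rect',r)
out=[]
for p,near in((a,(253,208)),(b,(321,202))):
    ms=[m for m in models.cut_out(p,'brick')]
    m=min(ms,key=lambda m:np.hypot(*(np.array(m['centre'])-near)))
    print(m['centre'],m['p'],m['pixels'].sum()); out.append(m['pixels'])
def corners(v):
    c,s=np.cos(v[2]),np.sin(v[2])
    return [(v[0]+c*x-s*y,v[1]+s*x+c*y,z) for x in(-.02,.02) for y in(-.035,.035) for z in(.018,.138)]
def mask(p,v):
    im=np.zeros((840*2,1120*2),np.uint8)
    h=cv2.convexHull(np.array([proj(p,c) for c in corners(v)],np.float32))
    cv2.fillConvexPoly(im,np.round((h+.5)*4).astype(np.int32),255); return cv2.resize(im,(560,420),interpolation=cv2.INTER_AREA)/255.
def cost(v): return sum(np.abs(mask(p,v)-o).sum() for p,o in zip((a,b),out))
from scipy.optimize import minimize
g=ray(b,(321,202),.11); best=None
for y in np.radians([75,90,105]):
    s=np.array([[g[0],g[1],y]]+[[g[0]+.02,g[1],y],[g[0],g[1]+.02,y],[g[0],g[1],y+.15]])
    t=minimize(cost,s[0],method='Nelder-Mead',options=dict(initial_simplex=s,xatol=1e-4))
    if best is None or t.fun<best.fun: best=t
print('brick',best.x[:2],np.degrees(best.x[2]),best.fun)
v=cv2.resize(b['pixels'][145:275,212:367],None,fx=4,fy=4,interpolation=cv2.INTER_CUBIC)[:,:,::-1].copy()
for c in corners(best.x):
    u=(proj(b,c)-[212,145]+.5)*4; cv2.circle(v,tuple(np.int32(u)),3,(255,0,255),-1)
for c in cv2.boxPoints(r)/1000:
    u=(proj(b,[*c,.018])-[212,145]+.5)*4; cv2.circle(v,tuple(np.int32(u)),4,(255,0,0),-1)
cv2.imwrite('pics/crop.png',v)
E
python3 m.py
```

```text
board rect ((568.177978515625, -35.29197692871094), (359.12823486328125, 296.4875183105469), 84.43875122070312)
[252.2, 206.9] 0.86 747
[319.1, 199.7] 0.98 590
brick [ 0.56180503 -0.11694291] 82.39131773182307 112.12549019607843
```

View pics/crop.png

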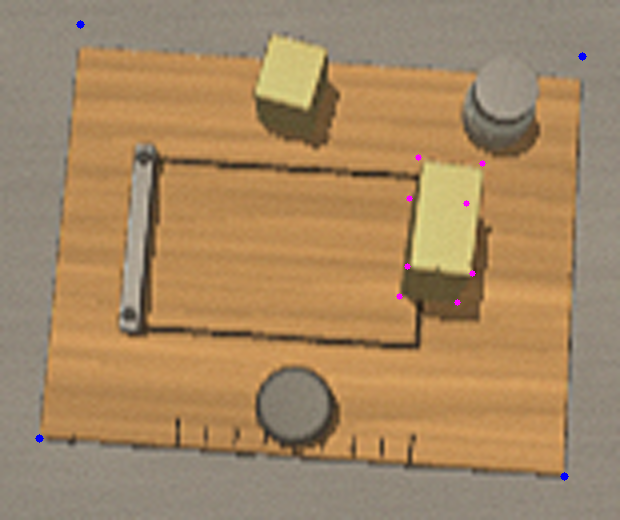

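The crop shows the pale tall brick astride the near line, with its top face corners at about (424,163), (484,168), (472,273), (411,268). The board corners are at (80,47), (581,79), (565,474), (41,436). I'll compute positions from these.

```bash
cat > m2.py <<'E'
from h import *
b=cam('top')
f=lambda u,z: ray(b,np.array(u)/4-.5+[212,145],z)[:2]
C=np.array([f(u,.018) for u in[(80,47),(581,79),(565,474),(41,436)]])
print('sides',np.linalg.norm(C-np.roll(C,-1,0),axis=1))
ex=(C[0]-C[1])+(C[3]-C[2]); yaw=np.arctan2(ex[1],ex[0]); c=C.mean(0)
Rb=np.array([[np.cos(yaw),-np.sin(yaw)],[np.sin(yaw),np.cos(yaw)]])
print('board',c,np.degrees(yaw))
L=lambda w: np.round((w-c)@Rb*1000,1)
for n,u,z in[('stop face',(157,150),.044),('stop face',(139,328),.044),('near line',(419,178),.018),('near line',(418,345),.018),('side',(290,168),.018),('side',(280,337),.018)]: print(n,L(f(u,z)))
T=np.array([f(u,.138) for u in[(424,163),(484,168),(472,273),(411,268)]])
print('top sides',np.linalg.norm(T-np.roll(T,-1,0),axis=1),'local',L(T).tolist())
print('foot lead corner',L(f((404,297),.018)))
e=(T[0]-T[1])+(T[3]-T[2]); print('brick c',T.mean(0),L(T.mean(0)),'yaw',np.degrees(np.arctan2(e[1],e[0])))
e=(T[0]-T[3])+(T[1]-T[2]);print('yaw from long side', np.degrees(np.arctan2(e[1],e[0]))+90)
for n,u,z in [('short',(292,70),.093),('jar',(506,90),.093),('wheel',(295,404),.058)]: print(n,L(f(u,z)),f(u,z))
E
python3 m2.py
```

```text
sides [0.35785834 0.27851592 0.35847289 0.27822839]
board [ 0.56077935 -0.03525192] 84.4097203836661
stop face [114. -61.]
stop face [115.3  63.3]
near line [-68.5 -59.6]
near line [-74.8  58.3]
side [ 22.5 -60.6]
side [20.6 59.4]
top sides [0.03765779 0.06728788 0.03784036 0.06743635] local [[-66.1, -41.4], [-103.7, -40.7], [-99.8, 26.5], [-61.9, 26.0]]
foot lead corner [-63.2  25.6]
brick c [ 0.56007241 -0.11845064] [-82.9  -7.4] yaw 83.50758950189267
yaw from long side 80.97569039985811
short [  23.  -109.7] [ 0.67221717 -0.02305119]
jar [-119.2 -105.5] [ 0.65414102 -0.16412908]
wheel [  5.8 108.3] [ 0.45355462 -0.01890963]
```

>>> {"name": "drive_tool", "arguments": {"delta_pos": [[2.99,-2.01,0],[2.99,-2.01,0],[2.99,-2.01,0],[2.99,-2.01,0],[2.99,-2.01,0],[2.99,-2.01,0],[2.99,-2.01,0],[2.99,-2.01,0],[2.99,-2.01,0],[2.99,-2.01,0],[2.99,-2.01,0],[2.99,-2.01,0],[2.99,-2.01,0],[2.99,-2.01,0],[2.99,-2.01,0],[2.99,-2.01,0]], "angular": [[0,0,0],[0,0,0],[0,0,0],[0,0,0],[0,0,0],[0,0,0],[0,0,0],[0,0,0],[0,0,0],[0,0,0],[0,0,0],[0,0,0],[0,0,0],[0,0,0],[0,0,0],[0,0,0]], "gripper": [3,3,3,3,3,3,3,3,3,3,3,3,3,3,3,3]}}

```text
time_s: 2.45
tool_pos: [0.5533, -0.1764, 0.2368]
tool_rot: [180.0, -0.0, 16.6]
force: [0.2, -0.6, 0.4]
grip_width: 0.0301
grasp_force: 0.0
```

>>> {"name": "drive_tool", "arguments": {"delta_pos": [[0,0,0],[0,0,0],[0,0,0],[0,0,0],[0,0,0],[0,0,0],[0,0,0],[0,0,0],[0,0,0],[0,0,0],[0,0,0]], "angular": [[0,0,-0.1274],[0,0,-0.1274],[0,0,-0.1274],[0,0,-0.1274],[0,0,-0.1274],[0,0,-0.1274],[0,0,-0.1274],[0,0,-0.1274],[0,0,-0.1274],[0,0,0],[0,0,0]], "gripper": [3,3,3,3,3,3,3,3,3,3,3]}}

```text
time_s: 3.55
tool_pos: [0.5524, -0.1776, 0.2366]
tool_rot: [180.0, 0.0, 82.2]
force: [-0.8, -0.0, 0.6]
grip_width: 0.0298
grasp_force: 0.0
```

>>> {"name": "drive_tool", "arguments": {"delta_pos": [[0,0,2],[0,0,2],[0,0,2],[0,0,2],[0,0,1],[0,0,1],[0,0,0]], "angular": [[0,0,0],[0,0,0],[0,0,0],[0,0,0],[0,0,0],[0,0,0],[0,0,0]], "gripper": [3,3,3,3,3,3,3]}}

```text
time_s: 4.25
tool_pos: [0.5519, -0.1773, 0.1356]
tool_rot: [-179.9, -0.0, 82.3]
force: [0.6, -0.3, 0.1]
grip_width: 0.0303
grasp_force: 0.0
```

Run:
```python
from h import *
a=cam('scene');w=cam('wrist')
s=cv2.resize(a['pixels'][130:310,190:365],None,fx=2.3,fy=2.3,interpolation=cv2.INTER_CUBIC)
t=cv2.resize(w['pixels'],(395,296)); im=np.zeros((414,800,3),np.uint8); im[:,:s.shape[1]]=s[:414,:]; im[:296,403:798]=t
cv2.imwrite('pics/pre.png',im[:,:,::-1])
print(telemetry.get_obs()['tool_pos'],telemetry.get_obs()['force'])
```

```text
[ 0.55288333 -0.17755504  0.13714239] [-0.37732755 -0.71602316 -0.43678172]
```

View pics/pre.png

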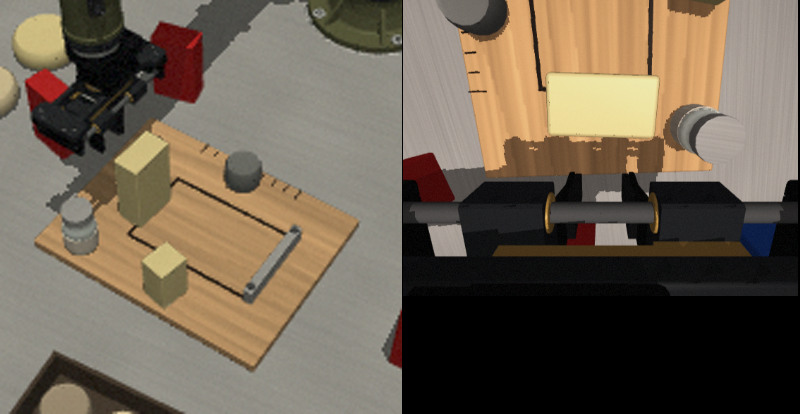

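The scene view shows the fingers behind the brick. In the wrist view both are centred at column ~602, and the brick's edges are nearly parallel to the gripper. Nothing is in contact, so I push.

>>> {"name": "drive_tool", "arguments": {"delta_pos": [[1,0,0],[1,0,0],[0.5,0,0],[0.5,0,0],[0.5,0,0],[0.5,0,0],[0.5,0,0]], "angular": [[0,0,0],[0,0,0],[0,0,0],[0,0,0],[0,0,0],[0,0,0],[0,0,0]], "gripper": [3,3,3,3,3,3,3]}}

```text
time_s: 5.05
tool_pos: [0.5585, -0.1327, 0.1366]
tool_rot: [180.0, 0.0, 82.3]
force: [0.7, -0.5, 0.7]
grip_width: 0.0298
grasp_force: 0.3
```

```bash
cat > v.py <<'E'
import sys
from h import *
a=cam('scene');w=cam('wrist')
s=cv2.resize(a['pixels'][130:310,190:365],None,fx=2.3,fy=2.3,interpolation=cv2.INTER_CUBIC)
t=cv2.resize(w['pixels'],(395,296)); im=np.zeros((414,800,3),np.uint8); im[:,:s.shape[1]]=s[:414,:]; im[:296,403:798]=t
cv2.imwrite('pics/'+sys.argv[1],im[:,:,::-1])
print(telemetry.get_obs()['tool_pos'],telemetry.get_obs()['force'])
E
python3 v.py tilt.png
```

```text
[ 0.55851828 -0.1316627   0.13648877] [-0.32823053 -0.02309624 -0.60748546]
```

View pics/tilt.png

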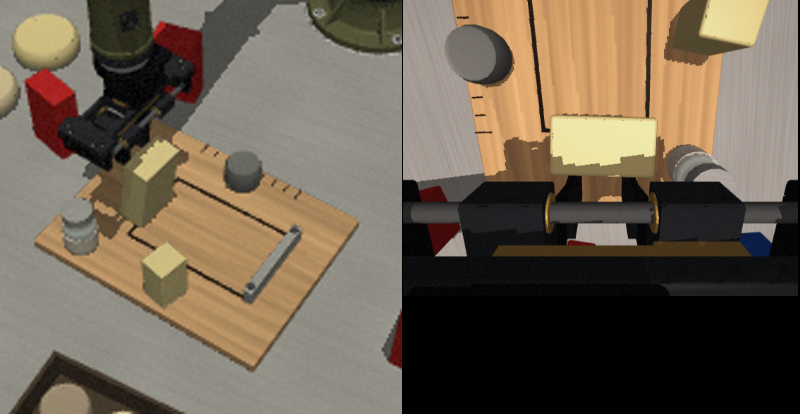

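The brick is tilting about its leading foot edge without sliding, so I continue past the balance point.

>>> {"name": "drive_tool", "arguments": {"delta_pos": [[0.5,0,0],[0.5,0,0],[0.5,0,0],[0.5,0,0],[0.5,0,0],[0.5,0,0],[0,0,0],[0,0,0],[0,0,0],[0,0,0],[0,0,0]], "angular": [[0,0,0],[0,0,0],[0,0,0],[0,0,0],[0,0,0],[0,0,0],[0,0,0],[0,0,0],[0,0,0],[0,0,0],[0,0,0]], "gripper": [3,3,3,3,3,3,3,3,3,3,3]}}

```text
time_s: 6.25
tool_pos: [0.5624, -0.1034, 0.1365]
tool_rot: [-180.0, 0.0, 82.3]
force: [0.3, 0.0, -0.7]
grip_width: 0.03
grasp_force: 0.0
```

```bash
python3 v.py fall.png
```

```text
[ 0.56241395 -0.10330487  0.13653769] [-0.57344206 -0.0063203   0.3754999 ]
```

View pics/fall.png

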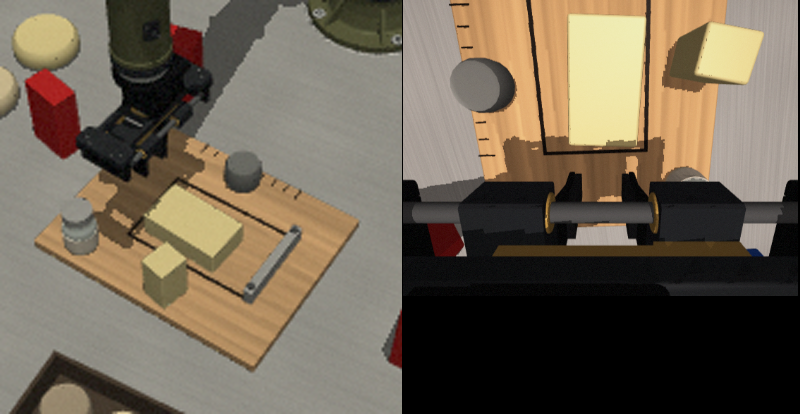

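The brick lies flat inside the outline. Its top face in the wrist view spans about (568,15), (646,17), (638,147), (568,143), with the foot end just inside the near line. I'll measure it there.

Run:
```python
from h import *
w=cam('wrist')
c=np.array([.56078,-.03525]);y=np.radians(84.41);Rb=np.array([[np.cos(y),-np.sin(y)],[np.sin(y),np.cos(y)]])
L=lambda q:(q-c)@Rb*1000
h=cv2.cvtColor(w['pixels'],cv2.COLOR_RGB2HSV)
k=560/395
for u in [(568,15),(646,17),(638,147),(568,143)]:
    q=ray(w,((u[0]-403)*k,u[1]*k),.058)[:2]; print('top',L(q).round(1),q.round(4))
for u in [(545,153),(647,150)]: print('line corner',L(ray(w,((u[0]-403)*k,u[1]*k),.018)[:2]).round(1))
m=cv2.inRange(h,(20,60,150),(35,255,255)); n,l,s,cc=cv2.connectedComponentsWithStats(m)
i=l[int(80*k),int(205*k)]; r=cv2.minAreaRect(np.array([ray(w,p,.058)[:2]*1000 for p in cv2.findNonZero(np.uint8(l==i))[:,0]],np.float32)); print(r, L(np.array(r[0])/1000))
print('tcp',L(telemetry.get_obs()['tool_pos'][:2]))
```

```text
top [62.3 17.1] [0.5499 0.0284]
top [ 58.3 -50.4] [0.6166 0.0178]
top [-59.1 -44.4] [ 0.5992 -0.0984]
top [-52.3  25.9] [ 0.5299 -0.0848]
line corner [-74.5  60.8]
line corner [-75.2 -61.1]
((573.4796752929688, -34.17741394042969), (118.58789825439453, 68.63067626953125), 80.55741119384766) [  2.30455048 -12.53480118]
tcp [-67.50213607  -8.24282572]
```

>>> {"name": "drive_tool", "arguments": {"delta_pos": [[-0.75,0,0],[-0.75,0,0],[0,0,0],[0,0,2],[0,0,2],[0,0,2],[0,0,1.4],[0,0,1],[0,0,0],[0,0,0]], "angular": [[0,0,0],[0,0,0],[0,0,-0.037],[0,0,0],[0,0,0],[0,0,0],[0,0,0],[0,0,0],[0,0,0],[0,0,0]], "gripper": [3.5,3.5,3.5,3.5,3.5,3.5,3.5,3.5,3.5,3.5]}}

```text
time_s: 7.4
tool_pos: [0.5608, -0.1182, 0.053]
tool_rot: [180.0, 0.0, 84.5]
force: [0.3, -0.1, 0.1]
grip_width: 0.035
grasp_force: 0.0
```

>>> {"name": "drive_tool", "arguments": {"delta_pos": [[0.5,0,0],[0.5,0,0],[0.5,0,0],[0.5,0,0],[0.5,0,0],[0.5,0,0],[0.5,0,0],[0.5,0,0],[0.5,0,0],[0.5,0,0],[0.5,0,0],[0,0,0]], "angular": [[0,0,0],[0,0,0],[0,0,0],[0,0,0],[0,0,0],[0,0,0],[0,0,0],[0,0,0],[0,0,0],[0,0,0],[0,0,0],[0,0,0]], "gripper": [3.5,3.5,3.5,3.5,3.5,3.5,3.5,3.5,3.5,3.5,3.5,3.5]}}

```text
time_s: 8.6
tool_pos: [0.5656, -0.0614, 0.0523]
tool_rot: [-180.0, -0.1, 84.6]
force: [-0.4, 0.3, 0.0]
grip_width: 0.0346
grasp_force: 0.1
```

```bash
cat > w.py <<'E'
from h import *
w=cam('wrist')
c=np.array([.56078,-.03525]);y=np.radians(84.41);Rb=np.array([[np.cos(y),-np.sin(y)],[np.sin(y),np.cos(y)]])
L=lambda q:(q-c)@Rb*1000
o=telemetry.get_obs();print('tcp',L(o['tool_pos'][:2]),o['tool_pos'],o['tool_rot'],o['force'],o['time_s'])
cv2.imwrite('pics/w%d.png'%(o['time_s']*10),w['pixels'][:,:,::-1])
h=cv2.cvtColor(w['pixels'],cv2.COLOR_RGB2HSV)
m=cv2.inRange(h,(20,60,150),(35,255,255)); n,l,s,cc=cv2.connectedComponentsWithStats(m)
for i in range(1,n):
    if s[i,4]>3000:
        r=cv2.minAreaRect(np.array([ray(w,p,.058)[:2]*1000 for p in cv2.findNonZero(np.uint8(l==i))[:,0]],np.float32)); print(r, L(np.array(r[0])/1000))
E
python3 w.py; ls pics
```

```text
tcp [-25.60242419  -7.23385347] [ 0.56548554 -0.06143531  0.05219933] [-1.79961750e+02 -1.01743340e-01  8.45548316e+01] [ 0.17008168  0.05926935 -0.18884159] 8.65
((572.7896728515625, 7.491352081298828), (94.9256820678711, 68.35071563720703), 84.4801025390625) [43.70794461 -7.789159  ]
((677.8556518554688, -31.68105125427246), (25.354990005493164, 57.00556945800781), 7.770896911621094) [  14.9562217  -116.17124035]
both.png
crop.png
fall.png
pre.png
s.png
t.png
tilt.png
w86.png
```

The brick is now square to the stop and about 11 mm short of it.

>>> {"name": "drive_tool", "arguments": {"delta_pos": [[0.4,0,0],[0.4,0,0],[0.15,0,0],[0.15,0,0]], "angular": [[0,0,0],[0,0,0],[0,0,0],[0,0,0]], "gripper": [3.5,3.5,3.5,3.5]}}

```text
time_s: 9.05
tool_pos: [0.5664, -0.0518, 0.0522]
tool_rot: [-180.0, -0.0, 84.5]
force: [0.0, -1.8, -1.5]
grip_width: 0.0351
grasp_force: 0.8
```

>>> {"name": "drive_tool", "arguments": {"delta_pos": [[0.1,0,0],[0.1,0,0]], "angular": [[0,0,0],[0,0,0]], "gripper": [3.5,3.5]}}

```text
time_s: 9.25
tool_pos: [0.5666, -0.0506, 0.0523]
tool_rot: [-180.0, 0.0, 84.5]
force: [-1.1, -3.6, -1.2]
grip_width: 0.0352
grasp_force: 1.7
```

>>> {"name": "drive_tool", "arguments": {"delta_pos": [[0.1,0,0],[0.1,0,0],[0,0,0]], "angular": [[0,0,0],[0,0,0],[0,0,0]], "gripper": [3.5,3.5,3.5]}}

```text
time_s: 9.55
tool_pos: [0.5665, -0.0505, 0.0523]
tool_rot: [-179.9, 0.2, 84.4]
force: [-2.3, -5.7, 0.0]
grip_width: 0.0352
grasp_force: 2.9
```

```bash
python3 w.py
```

```text
tcp [-14.64730282  -7.1225669 ] [ 0.56644191 -0.05052145  0.05231099] [-1.79923044e+02  1.59358127e-01  8.44003100e+01] [-2.09044207 -5.50693243 -0.05969145] 9.6
((573.9344482421875, 18.34543228149414), (94.7084732055664, 68.33265686035156), 84.36758422851562) [54.62191897 -7.87120307]
((681.0917358398438, -33.431697845458984), (23.65643882751465, 54.56285858154297), 7.782645225524902) [  13.5291248  -119.56246395]
```

The TCP has stalled with force rising, and the brick end works out at x ≈ 115 mm. One firmer nudge, then back off.

>>> {"name": "drive_tool", "arguments": {"delta_pos": [[0.2,0,0],[0.2,0,0],[0,0,0]], "angular": [[0,0,0],[0,0,0],[0,0,0]], "gripper": [3.5,3.5,3.5]}}

```text
time_s: 9.9
tool_pos: [0.5664, -0.0504, 0.0524]
tool_rot: [-179.9, 0.4, 84.3]
force: [-3.0, -11.5, 0.8]
grip_width: 0.035
grasp_force: 6.1
```

>>> {"name": "drive_tool", "arguments": {"delta_pos": [[-0.5,0,0],[-1,0,0],[-1,0,0],[-1,0,0],[0,0,-2],[0,0,-3],[0,0,-3],[0,0,-3],[-3,0,0],[-4,0,0],[-4,0,0],[0,0,0]], "angular": [[0,0,0],[0,0,0],[0,0,0],[0,0,0],[0,0,0],[0,0,0],[0,0,0],[0,0,0],[0,0,0],[0,0,0],[0,0,0],[0,0,0]], "gripper": [3.5,3.5,3.5,3.5,3.5,3.5,3.5,3.5,3.5,3.5,3.5,3.5]}}

```text
time_s: 11.1
tool_pos: [0.5519, -0.1972, 0.1622]
tool_rot: [-180.0, 0.2, 83.9]
force: [0.1, -1.4, 0.3]
grip_width: 0.0352
grasp_force: 0.0
```

```bash
python3 w.py
python3 - <<'E'
from h import *
t=cam('top');w=cam('wrist')
v=cv2.resize(t['pixels'][145:275,212:367],(480,403),interpolation=cv2.INTER_CUBIC); im=np.zeros((403,800,3),np.uint8); im[:,:480]=v; im[:240,480:]=cv2.resize(w['pixels'],(320,240))
cv2.imwrite('pics/end.png',im[:,:,::-1])
E
```

```text
tcp [-157.89348795   -7.25123817] [ 0.55261648 -0.19309895  0.16226207] [-1.79983369e+02  4.87813375e-02  8.40871102e+01] [0.30687941 0.96296215 0.07269248] 11.15
```

View pics/end.png

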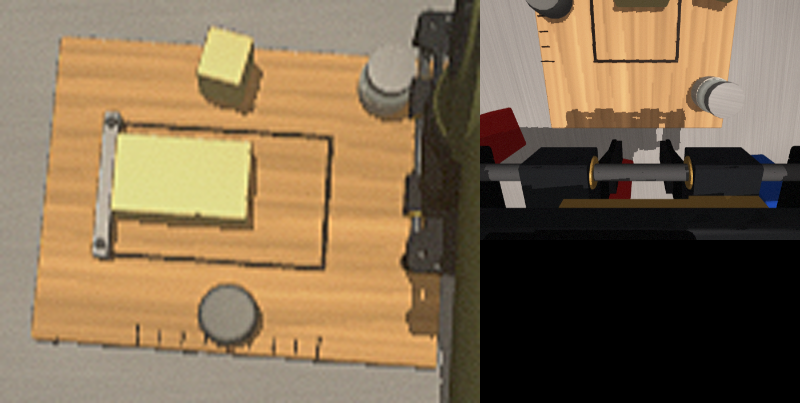

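The brick lies flat with its end against the stop at about (115,175), square and inside the outline. The bystanders have not moved and the gripper is clear. I'll hand in.

```bash
python3 -c "
from cell import env
print(env.sign_off())"
```

```text
the job is handed in; nothing more can be done
None
```

The tall brick was tipped with a push near its top, landed flat inside the outline, and was then pushed until its end rested squarely against the steel stop; the other items looked undisturbed, and the job is handed in at about 11 s of robot time.

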